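# Lay the planes on their sides

## Task

Two of the three wooden planes on the planing board have been left standing on their soles, which spoils their irons: push each of them over onto its side, towards the robot, so that it lies flat on its cheek on the board, about where it stood, with its sole facing away from the robot like the third plane. Only push with the fingers, high on the plane; do not grip or lift the planes, and leave the third plane, the chisels and everything else undisturbed.

Things in the scene. Friction and masses are not known exactly. Their poses are not given: they have to be found in the camera images.
- board: fixed plywood planing board, 280 (x) x 840 (y) x 12 thick, on which the planes and chisels rest; origin under its centre on the bench, its top is 12 mm above the bench (z = 0.012)
- plane_long: wooden plane standing on its sole, 0.75 kg (+-25 %), horned grip at the toe, 26 thick, up to 112. Body 180 long x 58 wide x 52 tall (mm); iron and wedge stand up from its middle to 112. Origin: centre of the sole. +x to the toe, which points to the robot's left (within 20 deg), +z up, +y faces the robot. Pushed 80 or more up, 2 to 4 N tips it; lower it may slide; past 45 deg it falls
- plane_short: wooden plane standing on its sole, 0.55 kg (+-25 %), no grip. Body 150 long x 52 wide x 50 tall (mm); iron and wedge stand up from its middle to 104. Origin: centre of the sole. +x to the toe, which points to the robot's right (within 20 deg), +z up, -y faces the robot. Pushed 80 or more up, 2 to 4 N tips it; lower it may slide; past 45 deg it falls
- plane_long_iron (a point): middle of the iron and wedge of that plane, 85 mm above its sole; they are a bar 44 mm wide across the plane (22 mm to each side of this point) and about 23 mm thick along it, leaning back at 60 degrees to the sole. Axes as the plane's
- plane_long_cheek (a point): middle of the flat side (cheek) of plane_long that faces the robot at the start, 29 mm from the plane's middle; at board height when the plane lies on that side
- plane_long_near_edge (a point): middle of the sole's long edge nearest the robot on plane_long; the edge it tips over
- plane_long_far_edge (a point): middle of the sole's other long edge on plane_long, farther from the robot
- plane_short_iron (a point): middle of the iron and wedge of that plane, 85 mm above its sole; they are a bar 44 mm wide across the plane (22 mm to each side of this point) and about 23 mm thick along it, leaning back at 60 degrees to the sole. Axes as the plane's
- plane_short_cheek (a point): middle of the flat side (cheek) of plane_short that faces the robot at the start, 26 mm from the plane's middle; at board height when the plane lies on that side
- plane_short_near_edge (a point): middle of the sole's long edge nearest the robot on plane_short; the edge it tips over
- plane_short_far_edge (a point): middle of the sole's other long edge on plane_short, farther from the robot
- plane_lying: third wooden plane, horned, already lying correctly on its side on the board: body 165 long x 52 x 56 tall as it lies, iron and horn stick out 108 from the sole towards the robot. Origin on the board, under the sole's edge; its z axis points up, +x towards the toe, +y (away from the robot) out of the sole (sizes in mm). To be left alone
- chisel_wide: bench chisel, 230 long, blade 20 wide, wooden handle 24 wide x 22 tall, lying on the board between the planes; origin underneath where blade meets handle, +x towards the blade (sizes in mm). To be left alone
- chisel_narrow: bench chisel like the other but blade 10 wide; same origin and axes (sizes in mm). To be left alone
- mallet: wooden mallet lying behind the board: head 70 x 130 x 60 tall, handle 220 long along +x; origin under the head (sizes in mm). To be left alone
- glue: glue bottle standing behind the board, 54 diameter, 130 tall; origin at the centre of its base (sizes in mm). To be left alone
- square: try square lying behind the board: dark wooden stock 22 x 100 x 16, steel blade 120 long along +x; origin under the stock (sizes in mm). To be left alone
- gauge: wooden marking gauge lying behind the board: fence 26 x 65 x 55 tall, beam 210 long along x; origin under the fence (sizes in mm). To be left alone

How it is judged:
By the outcome, as a careful person would: the job done as asked, in the order asked, and still so for the second after the job is handed in, with the robot touching nothing.
It also fails if it takes over 51 s, if anything falls off the work surface, if the arm or the gripper's body presses on something with over 40 N, if the wrist force passes 120 N, or if a joint passes its speed limit or range.

## Robot

A 6-joint arm with a two-finger parallel gripper is mounted at the origin on the work surface. World frame = base frame: x ahead of the robot, y to its left, z up, the work surface at z = 0. Lengths are in mm, angles in rad, forces in N, time in s.
With the tool pointing down it reaches from about 350 to 725 mm from the base axis. Payload 4.3 kg.
Tool frame: the origin (TCP) lies midway between the tips of the shut fingers; the grasp point (between the pads) lies 19 mm behind it; z points along the fingers, y is the line along which they close (so a half turn about z gives the same grasp; the last joint's range is limited). The gripper opens to 85 mm and grips with 20 to 120 N. Pads are 22 mm wide; open, the fingers measure 114 mm over their backs; the gripper's body (76 mm by 85 mm) begins 54 mm behind the grasp point. The pads swing forward as they close: fully open they stand 13 mm farther back than shut.
Start: joints at [1.138, 0.377, 0.081, 1.274, 0, 1.46], TCP at [182.411, 545.338, 231.329] pointing down, gripper open.
Joint ranges: [-2.72, 2.72], [-0.84, 1.66], [-1.02, 1.22], [-1.77, 2.12], [-1.37, 1.28], [-3.14, 3.14]. Speed limits (rad/s): [2.57, 2.57, 3.14, 3.14, 3.14, 3.14].

## Interface

Orientations are given as a unit quaternion [w, x, y, z].
In Python, from station import manip gives the robot as it stands.
- The arm moves only by the shell command python3 -m handwheel 'ROWS'. ROWS is JSON, a list of rows, each a list of 7 numbers: the shift along the tool's x, y, z in cm, then the turn, a rotation vector about the tool's x, y, z in degrees, then the opening, from 0 (shut) to 1 (fully open). In form: [[dx, dy, dz, rx, ry, rz, gripper], ...]. A call has 1 to 10 rows; each row shifts and turns the commanded pose from where the row before left it, along the tool's axes as they then stand; what a row does not reach is not made up. A row lasts 1/10 s, in which the tool goes at most 50 mm and 8.59 degrees, less where a joint would pass 70% of its speed; a pose out of reach is approached as far as the arm can. A call with a gripper value outside its range is refused whole. The fingers move at their own pace and stop on an object; the grip force is fixed at half the most. Time passes only in rows, so rows that do not move let the fingers close. It gives the time, the measured TCP pose, the force, the opening and the grip force at its end, in the units of the state.
- manip.read_state(): the state, without advancing time (a new reading comes with each control period).
- manip.read_camera(name): name is "scene" or "side" or "wrist"; returns (picture, depth): 400x640x3 uint8, blue, green, red; 400x640 float32, mm along the optical axis (not along the pixel's ray), 0 where there is no reading.
- manip.camera_info(name): a dict with "mtx" (3x3 intrinsics, pixels), "world_to_cam" (4x4, takes a point from world to camera coordinates); the wrist camera has in their place "tool_from_camera" (4x4, takes a point from camera to tool coordinates, whose origin is the TCP and whose axes are the flange's). Camera axes: x right, y down, z forward; pixel columns grow to the right and rows downward; lengths in mm; the calibration is good to about 2 mm. A picture is of the moment at which its call begins: read the wrist's pose just before it. camera_info takes no time and is no camera call.
- manip.finish_job(): hands the job in; it is judged then, once.
Trained networks look in the newest picture that a camera, given by its name, has taken for a name from the list of things; names that differ only in an ending like _2 or _b are one class to them, and where a whole thing is asked for, a point or a joint stands for the part that bears it (a point fixed in the world has none). Each returns a list of dicts, best first, with "confidence" (0 to 1); they miss things now and then, are a little off and sometimes report something else, mostly with a low value. They report only what shows in the picture. A call takes as long as a camera call.
- manip.regions_of(query, camera): "mask" (400x640 bool, what is visible of it) and "xy" ([column, row] in pixels, amid what is visible of it).
- manip.tip_of(query, camera): "xy" ([column, row] in pixels: a listed point, or the origin of a listed thing).
The state is a dict: "t": time; "joint_pos": joint angles; "qvel": joint speeds; "effort": joint torques, N m; "position": TCP position; "tool_rot": TCP orientation; "ft_force": force on the tool from outside, world axes, zero at the start; "wrist_torque": the same for the moment, N m; "finger_gap": finger opening in mm; "grip_force": force on a finger pad.
Only numpy, scipy, OpenCV 4.12 (cv2) and the standard library are available. Lean on these libraries where they do the work, as an engineer would, in place of code of your own. Each camera call takes 0.05 s, during which the arm holds its last target. There are 200 camera calls.

## Working session

There is one attempt and no reset: what is moved stays moved. The work goes in short steps, Python scripts to look and compute and a shell command to move; the robot and the scene stay as the last step left them, time stands still between calls to the robot, and variables do not carry over. Pictures are saved under pics/ and viewed, at most 10 in all, crops included, and the job is handed in when it is done.

```bash
mkdir -p pics; ls; cat > h.py <<'E'
import numpy as np, cv2
from station import manip
def world(cam,xy,depth,r=2):
    ci=manip.camera_info(cam);u,v=[int(round(a)) for a in xy]
    p=depth[max(v-r,0):v+r+1,max(u-r,0):u+r+1];p=p[p>0]
    if len(p)==0:return None
    z=np.median(p);K=ci["mtx"]
    c=np.array([(xy[0]-K[0][2])/K[0][0]*z,(xy[1]-K[1][2])/K[1][1]*z,z,1])
    return (np.linalg.inv(ci["world_to_cam"])@c)[:3]
def cloud(cam,mask,depth):
    ci=manip.camera_info(cam);K=ci["mtx"]
    v,u=np.nonzero(mask&(depth>0));z=depth[v,u]
    c=np.stack([(u-K[0][2])/K[0][0]*z,(v-K[1][2])/K[1][1]*z,z,np.ones_like(z)])
    return (np.linalg.inv(ci["world_to_cam"])@c)[:3].T
E
python3 - <<'E'
from h import *
np.set_printoptions(precision=1,suppress=True)
s=manip.read_state();print(s["t"],s["position"],s["tool_rot"],s["finger_gap"])
ims=[]
for cam in("scene","side"):
    im,d=manip.read_camera(cam);cv2.imwrite(f"pics/{cam}0.png",im)
    np.save(cam+"0.npy",d)
    for q in("plane_long","plane_short"):
        for r in manip.regions_of(q,cam)[:2]:
            c=cloud(cam,r["mask"],d);hi=c[c[:,2]>75]
            print(cam,q,round(r["confidence"],2),r["xy"],len(c),np.percentile(c,[2,50,98],axis=0).tolist() if len(c) else "")
            if len(hi):print("   top",len(hi),np.percentile(hi,[2,50,98],axis=0).tolist())
        for p in("_iron","_near_edge","_far_edge","_cheek"):
            for r in manip.tip_of(q+p,cam)[:1]:print(cam,q+p,round(r["confidence"],2),r["xy"],world(cam,r["xy"],d))
E
```

```text
pics
0.0 [182.1 544.7 230.3] [-0.   0.2  1.  -0. ] 85.07295482813475
scene plane_long 0.77 [414.6, 214.9] 3169 [[502.5504745830678, 136.29387080668212, 17.442388914132025], [546.3965907393361, 216.84433287210317, 63.7227370454691], [565.489237322512, 305.2857307470047, 124.25653333715626]]
   top 758 [[507.07352429372867, 173.51419615959148, 76.00995645607824], [541.8650097794879, 204.6694964814087, 105.94423727257441], [549.1173681918241, 301.8892774444986, 127.2923280347465]]
scene plane_long 0.58 [192.2, 189.9] 2251 [[487.9658610492248, -374.6286587133091, 12.047887211125271], [585.2737874248799, -284.30979416711864, 60.06615879940557], [592.7654307609905, -227.53715244924558, 117.71549276003407]]
   top 271 [[545.0420985837494, -293.0884272944767, 77.30085965476523], [583.9260720318224, -269.21947285625214, 111.79339882013971], [588.2840633775776, -256.1231139105459, 120.203257240055]]
scene plane_long_iron 0.67 [410.3, 192.7] [533.7 200.2 108.7]
scene plane_long_near_edge 0.56 [188.1, 205.2] [ 591.6 -294.4   18.4]
scene plane_long_far_edge 0.81 [414.0, 231.7] [556.9 223.6  15.3]
[... 1501 characters left out ...]
501.3 243.8  55.2]
side plane_long_cheek 0.73 [340.0, 323.5] [497.9 218.7  15.1]
side plane_short 0.95 [373.7, 132.9] 1085 [[537.8366977939862, -367.5427880341337, 18.12882510024052], [559.1082018816287, -259.0793780102448, 60.811588299657274], [585.7160460676741, -224.87059962804997, 116.9506948567442]]
   top 249 [[541.7700315442778, -278.3634948792037, 76.3359821826835], [560.4993248681543, -263.8916846711103, 109.18197576257182], [582.4884630438546, -254.07976171662997, 118.96274792664815]]
side plane_short_iron 0.84 [373.1, 119.3] [ 560.3 -257.6  111.7]
side plane_short_near_edge 0.97 [380.8, 142.6] [ 538.1 -295.5   14.8]
side plane_short_cheek 0.75 [381.7, 129.8] [ 540.4 -291.7   59.3]
```

```bash
python3 - <<'E'
from h import *
a=cv2.imread("pics/scene0.png");b=cv2.imread("pics/side0.png")
cv2.imwrite("pics/both0.png",cv2.resize(np.vstack([a,b]),(480,600)))
np.set_printoptions(precision=1,suppress=True)
for n,(y0,y1) in dict(long=(110,330),short=(-390,-210)).items():
    P=[]
    for cam in("scene","side"):
        d=np.load(cam+"0.npy");c=cloud(cam,d>0,d)
        c=c[(c[:,1]>y0)&(c[:,1]<y1)&(c[:,0]>450)&(c[:,0]<640)];P.append(c)
    P=np.vstack(P);
    body=P[(P[:,2]>25)&(P[:,2]<68)].astype(np.float32)
    r=cv2.minAreaRect(body[:,:2]);print(n,"rect",r)
    for lo,hi in((70,90),(90,105),(105,130)):
        q=P[(P[:,2]>lo)&(P[:,2]<hi)]
        print(lo,len(q),cv2.minAreaRect(q[:,:2].astype(np.float32)),np.percentile(q,[3,50,97],axis=0).tolist())
E
```

```text
Traceback (most recent call last):
cv2.error: OpenCV(4.12.0) /io/opencv/modules/imgproc/src/convhull.cpp:143: error: (-215:Assertion failed) total >= 0 && (depth == CV_32F || depth == CV_32S) in function 'convexHull'
```

View pics/both0.png

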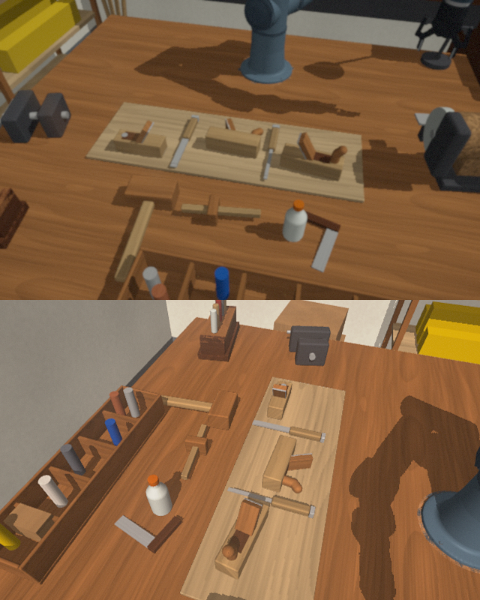

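View pics/scene0.png

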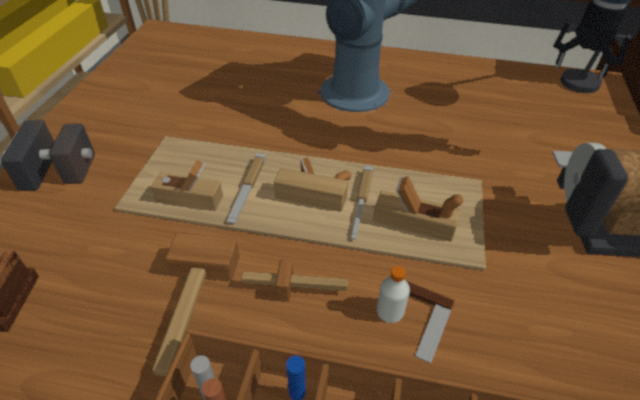

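The scene camera looks towards the robot. plane_long stands at about (415,215) and plane_short at (187,190), with the lying plane between them at (310,188). The chisels are at (247,187) and (362,200), and the mallet, gauge, glue and square are behind the board (nearer the camera).

```bash
python3 - <<'E'
from h import *
np.set_printoptions(precision=0,suppress=True)
for n,(y0,y1) in dict(long=(110,330),short=(-390,-210)).items():
    P=[]
    for cam in("scene","side"):
        d=np.load(cam+"0.npy");c=cloud(cam,d>0,d)
        c=c[(c[:,1]>y0)&(c[:,1]<y1)&(c[:,0]>450)&(c[:,0]<625)];P.append(c)
    for cam,p in zip(("scene","side","both"),P+[np.vstack(P)]):
      for lo,hi in((25,66),(70,90),(90,105),(105,130)):
        q=p[(p[:,2]>lo)&(p[:,2]<hi)]
        if len(q)>5:
            r=cv2.minAreaRect(q[:,:2].astype(np.float32))
            print(n,cam,lo,len(q),np.array(r[0]),np.array(r[1]),round(r[2],1),np.percentile(q,[2,98],axis=0).ravel())
d=np.load("scene0.npy");c=cloud("scene",d>0,d)
for nm,(y0,y1) in dict(glue_zone=(100,330),mallet_zone=(-400,-180)).items():
    for h in (30,80):
        q=c[(c[:,1]>y0)&(c[:,1]<y1)&(c[:,0]>615)&(c[:,0]<800)&(c[:,2]>h)];print(nm,h,np.percentile(q,[1,99],axis=0).ravel() if len(q) else 0)
print(manip.read_state()["tool_rot"])
from scipy.spatial.transform import Rotation as R
w,x,y,z=manip.read_state()["tool_rot"];print(R.from_quat([x,y,z,w]).as_matrix()*100)
E
```

```text
long scene 25 1942 [528. 221.] [180.  64.] 82.6 [499. 134.  27. 566. 306.  66.]
long scene 70 233 [542. 241.] [100.  50.] 65.8 [508. 190.  71. 550. 294.  90.]
long scene 90 196 [527. 240.] [124.  44.] 89.3 [509. 180.  91. 549. 295. 105.]
long scene 105 427 [533. 239.] [140.  46.] 81.5 [504. 172. 105. 549. 306. 128.]
long side 25 2289 [528. 223.] [181.  59.] 82.9 [491. 139.  29. 562. 314.  65.]
long side 70 367 [530. 244.] [108.  45.] 83.6 [503. 204.  70. 547. 297.  89.]
long side 90 265 [531. 238.] [120.  43.] 79.3 [502. 195.  90. 546. 290. 105.]
long side 105 801 [531. 241.] [141.  44.] 81.7 [501. 174. 106. 546. 309. 127.]
long both 25 4231 [528. 223.] [182.  64.] 82.6 [493. 136.  27. 565. 313.  66.]
long both 70 600 [531. 243.] [111.  47.] 83.1 [503. 193.  70. 549. 296.  90.]
long both 90 461 [531. 241.] [124.  47.] 82.8 [502. 183.  91. 549. 294. 105.]
long both 105 1228 [532. 241.] [141.  47.] 82.5 [502. 173. 106. 548. 309. 127.]
short scene 25 1617 [ 566. -301.] [ 57. 151.] 0.3 [ 543. -372.   27.  593. -228.   65.]
short scene 70 59 [ 587. -284.] [32.  5.] 89.1 [ 584. -298.   71.
[... 414 characters left out ...]
-279.   91.  585. -257.  104.]
short side 105 153 [ 563. -263.] [44. 21.] 3.3 [ 542. -273.  106.  584. -254.  120.]
short both 25 2379 [ 566. -300.] [ 57. 154.] 0.6 [ 538. -372.   27.  593. -226.   65.]
short both 70 132 [ 565. -283.] [35. 48.] 89.8 [ 542. -296.   71.  588. -266.   89.]
short both 90 107 [ 565. -270.] [28. 48.] 85.8 [ 542. -285.   91.  588. -257.  104.]
short both 105 327 [ 565. -264.] [27. 48.] 83.9 [ 542. -274.  106.  587. -254.  120.]
glue_zone 30 [744. 103.  32. 790. 220. 132.]
glue_zone 80 [751. 170.  80. 787. 219. 132.]
mallet_zone 30 [ 703. -259.   32.  796. -181.   63.]
mallet_zone 80 0
[-0.  0.  1.  0.]
[[ -95.   32.   -0.]
 [  32.   95.    0.]
 [   0.    0. -100.]]
```

```bash
python3 - <<'E'
from h import *
np.set_printoptions(precision=0,suppress=True)
C,a=np.array([528,222]),np.radians(82.7)
u=np.array([np.cos(a),np.sin(a)]);n=np.array([np.sin(a),-np.cos(a)])
for cam in("scene","side"):
    d=np.load(cam+"0.npy");c=cloud(cam,d>0,d)
    s=(c[:,:2]-C)@u;w=(c[:,:2]-C)@n
    for nm,lo,hi in(("iron",-70,20),("horn",30,110)):
        for z in range(72,126,9):
            m=(s>lo)&(s<hi)&(abs(w)<45)&(c[:,2]>z)&(c[:,2]<z+9)
            if m.sum()>4:print(cam,nm,z,m.sum(),"along",np.percentile(s[m],[3,97]),"across",np.percentile(w[m],[3,97]))
print(u,n)
E
```

```text
scene iron 72 70 along [-25.  -0.] across [-18.  23.]
scene iron 81 70 along [-31.  -6.] across [-19.  23.]
scene iron 90 72 along [-37. -11.] across [-17.  22.]
scene iron 99 73 along [-42. -17.] across [-17.  22.]
scene iron 108 71 along [-45. -22.] across [-18.  23.]
scene iron 117 141 along [-51. -28.] across [-19.  23.]
scene horn 72 36 along [50. 73.] across [ 2. 12.]
scene horn 81 38 along [50. 74.] across [ 2. 13.]
scene horn 90 43 along [51. 74.] across [ 0. 14.]
scene horn 99 51 along [53. 81.] across [-3. 13.]
scene horn 108 65 along [59. 87.] across [-3. 12.]
scene horn 117 67 along [66. 85.] across [-7. 10.]
side iron 72 148 along [-16.  -0.] across [-23.  20.]
side iron 81 142 along [-22.  -6.] across [-22.  19.]
side iron 90 140 along [-26. -10.] across [-23.  19.]
side iron 99 146 along [-32. -15.] across [-23.  20.]
side iron 108 156 along [-42. -21.] across [-22.  20.]
side iron 117 296 along [-49. -26.] across [-22.  20.]
side horn 72 22 along [64. 76.] across [-14.   0.]
side horn 81 16 along [64. 75.] across [-14.  -8.]
side horn 90 11 along [56. 70.] across [-14.  -8.]
side horn 99 37 along [55. 87.] across [-14.   5.]
side horn 108 107 along [61. 89.] across [-13.  10.]
side horn 117 146 along [68. 86.] across [-10.   8.]
[0. 1.] [ 1. -0.]
```

```bash
python3 -m handwheel '[[0,0,0,0,0,-8,1],[0,0,0,0,0,-8,1],[-3.5,-2.42,0,0,0,0,1],[-3.5,-2.42,0,0,0,0,1],[-3.5,-2.42,0,0,0,0,1],[-3.5,-2.42,0,0,0,0,1],[-3.5,-2.42,0,0,0,0,1],[-3.5,-2.42,0,0,0,0,1],[-3.5,-2.42,0,0,0,0,1],[-3.5,-2.42,0,0,0,0,1]]'
python3 -m handwheel '[[-3.5,-2.42,0,0,0,0,1],[-3.5,-2.42,0,0,0,0,1],[-3.5,-2.42,0,0,0,0,1],[-3.5,-2.42,0,0,0,0,1],[0,0,0,0,0,0,1],[0,0,0,0,0,0,1],[0,0,0,0,0,0,1]]'
```

```text
t: 2.1
position: [455.0, 338.5, 231.5]
tool_rot: [0.0, 0.022, 1.0, 0.0]
ft_force: [0.1, 1.3, -0.9]
finger_gap: 85.5
grip_force: 0.0
t: 2.8
position: [588.6, 237.5, 231.3]
tool_rot: [-0.0, 0.021, 1.0, 0.0]
ft_force: [-0.3, 0.5, -0.7]
finger_gap: 85.4
grip_force: 0.0
```

```bash
python3 -m handwheel '[[0,-0.4,3.5,0,0,0,1],[0,0,3.5,0,0,0,1],[0,0,3.5,0,0,0,1],[0,0,2.5,0,0,0,1],[0,0,1.7,0,0,0,1],[0,0,0,0,0,0,1],[0,0,0,0,0,0,1]]'
python3 - <<'E'
from h import *
im,d=manip.read_camera("side");cv2.imwrite("pics/s1.png",im[180:,150:550])
E
```

```text
t: 3.5
position: [588.4, 233.9, 85.0]
tool_rot: [-0.0, 0.021, 1.0, 0.0]
ft_force: [0.4, 0.6, 0.5]
finger_gap: 85.5
grip_force: 0.0
```

View pics/s1.png

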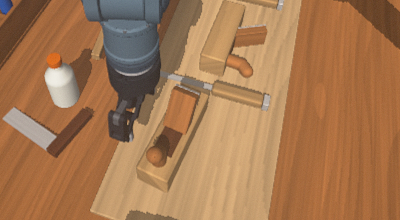

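The open fingers stand just behind the plane, at crop (120,125) by the iron at (180,105) and horn at (155,155). Now I'll push slowly.

```bash
python3 -m handwheel '[[1,0.08,0,0,0,0,1],[1,0.08,0,0,0,0,1],[0.4,0.03,0,0,0,0,1],[0.4,0.03,0,0,0,0,1],[0.4,0.03,0,0,0,0,1],[0.4,0.03,0,0,0,0,1],[0.4,0.03,0,0,0,0,1],[0.4,0.03,0,0,0,0,1],[0.4,0.03,0,0,0,0,1],[0.4,0.03,0,0,0,0,1]]'
python3 - <<'E'
from h import *
im,d=manip.read_camera("side");cv2.imwrite("pics/s2.png",im[180:,150:550])
E
```

```text
t: 4.55
position: [537.1, 239.3, 84.4]
tool_rot: [-0.0, 0.022, 1.0, 0.0]
ft_force: [3.3, 0.1, 3.0]
finger_gap: 85.5
grip_force: 1.8
```

View pics/s2.png

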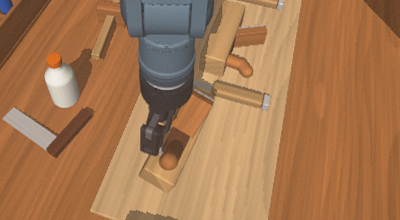

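The plane is tilting: the horn has moved to (168,158) while the body foot stays put. Continuing.

```bash
python3 -m handwheel '[[0.4,0.03,0,0,0,0,1],[0.4,0.03,0,0,0,0,1],[0.4,0.03,0,0,0,0,1],[0.4,0.03,0,0,0,0,1],[0.4,0.03,0,0,0,0,1],[0.4,0.03,0,0,0,0,1],[0.3,0.03,0,0,0,0,1],[0.3,0.02,0,0,0,0,1],[0.3,0.02,0,0,0,0,1]]'
python3 - <<'E'
from h import *
im,d=manip.read_camera("side");cv2.imwrite("pics/s3.png",im[180:,150:550])
E
```

```text
t: 5.5
position: [503.8, 243.1, 84.0]
tool_rot: [-0.001, 0.022, 1.0, 0.0]
ft_force: [0.6, -0.0, 1.3]
finger_gap: 85.4
grip_force: 0.2
```

View pics/s3.png

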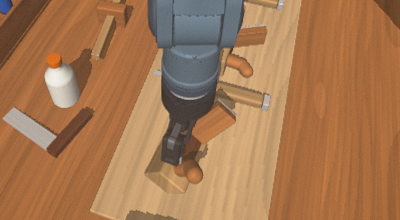

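The plane is tilted about 45° and still rests on the same near edge. It is close to going over.

```bash
python3 -m handwheel '[[0.3,0.02,0,0,0,0,1],[0.3,0.02,0,0,0,0,1],[0.3,0.02,0,0,0,0,1],[0.3,0.02,0,0,0,0,1],[0.3,0.02,0,0,0,0,1],[0,0,0,0,0,0,1],[0,0,0,0,0,0,1],[0,0,0,0,0,0,1],[0,0,0,0,0,0,1]]'
python3 - <<'E'
from h import *
im,d=manip.read_camera("side");cv2.imwrite("pics/s4.png",im[180:,150:550])
E
```

```text
t: 6.45
position: [489.8, 244.8, 84.4]
tool_rot: [0.0, 0.022, 1.0, 0.0]
ft_force: [-0.2, -0.7, -0.2]
finger_gap: 85.3
grip_force: 0.0
```

View pics/s4.png

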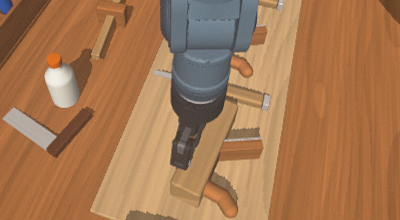

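plane_long lies flat on its cheek, with the iron at (240,150) and the horn at (220,195) pointing to the robot, like the third plane. Next is plane_short with shut fingers.

```bash
python3 -m handwheel '[[0,0,-2.5,0,0,0,1],[0,0,-4,0,0,0,1],[0,0,-4,0,0,-2.5,1],[0,0,-3.5,0,0,0,0.5],[-1.02,-4.04,0,0,0,0,0],[-1.02,-4.04,0,0,0,0,0],[-1.02,-4.04,0,0,0,0,0],[-1.02,-4.04,0,0,0,0,0],[-1.02,-4.04,0,0,0,0,0],[-1.02,-4.04,0,0,0,0,0]]'
python3 -m handwheel '[[-1.02,-4.04,0,0,0,0,0],[-1.02,-4.04,0,0,0,0,0],[-1.02,-4.04,0,0,0,0,0],[-1.02,-4.04,0,0,0,0,0],[-1.02,-4.04,0,0,0,0,0],[-1.02,-4.04,0,0,0,0,0],[-1.02,-4.04,0,0,0,0,0],[0,0,0,0,0,0,0],[0,0,0,0,0,0,0],[0,0,0,0,0,0,0]]'
```

```text
t: 7.5
position: [551.1, 0.7, 224.4]
tool_rot: [0.0, -0.0, 1.0, 0.0]
ft_force: [0.5, 0.5, 0.4]
finger_gap: -0.1
grip_force: 0.0
t: 8.5
position: [622.1, -279.4, 224.3]
tool_rot: [-0.0, -0.0, 1.0, 0.0]
ft_force: [-0.3, 0.1, 0.4]
finger_gap: -0.1
grip_force: 0.0
```

```bash
python3 -m handwheel '[[0,-0.2,3.5,0,0,0,0],[0,0,3.5,0,0,0,0],[0,0,3.5,0,0,0,0],[0,0,2.3,0,0,0,0],[0,0,0,0,0,0,0],[0,0,0,0,0,0,0]]'
python3 -m handwheel '[[1,0,0,0,0,0,0],[1,0,0,0,0,0,0],[0.4,0,0,0,0,0,0],[0.4,0,0,0,0,0,0],[0.4,0,0,0,0,0,0],[0.4,0,0,0,0,0,0],[0.4,0,0,0,0,0,0]]'
python3 - <<'E'
from h import *
a,d=manip.read_camera("side");b,d=manip.read_camera("scene")
f=lambda i:cv2.resize(i,None,fx=2,fy=2)
cv2.imwrite("pics/t1.png",np.hstack([f(a[60:230,290:480]),f(b[100:270,100:290])]))
E
```

```text
t: 9.1
position: [622.2, -281.1, 97.1]
tool_rot: [-0.0, -0.001, 1.0, 0.0]
ft_force: [0.9, -0.1, 0.9]
finger_gap: 0.1
grip_force: 0.0
t: 9.8
position: [582.8, -282.7, 97.0]
tool_rot: [0.001, -0.0, 1.0, -0.0]
ft_force: [2.4, -0.5, 0.9]
finger_gap: 0.1
grip_force: 1.2
```

View pics/t1.png

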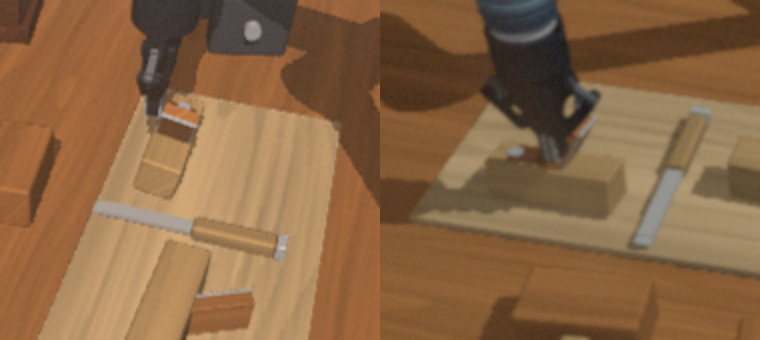

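The shut fingers are on the iron's far face (left (155,110), right (555,150)), and the plane is starting to tilt with its body straight.

```bash
python3 -m handwheel '[[0.4,0,0,0,0,0,0],[0.4,0,0,0,0,0,0],[0.4,0,0,0,0,0,0],[0.4,0,0,0,0,0,0],[0.4,0,0,0,0,0,0],[0.4,0,0,0,0,0,0]]'
python3 - <<'E'
from h import *
a,d=manip.read_camera("side");b,d=manip.read_camera("scene")
f=lambda i:cv2.resize(i,None,fx=2,fy=2)
cv2.imwrite("pics/t2.png",np.hstack([f(a[60:230,290:480]),f(b[100:270,100:290])]))
E
```

```text
t: 10.5
position: [557.5, -282.3, 96.0]
tool_rot: [-0.0, 0.0, 1.0, 0.0]
ft_force: [0.8, 0.4, 0.7]
finger_gap: -0.0
grip_force: 0.6
```

View pics/t2.png

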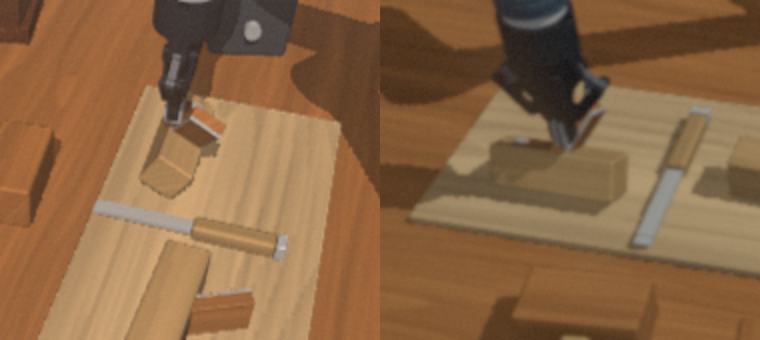

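The plane is tilting cleanly without yaw (sole visible at right, (560,175)). Continuing until it falls.

```bash
python3 -m handwheel '[[0.3,0,0,0,0,0,0],[0.3,0,0,0,0,0,0],[0.3,0,0,0,0,0,0],[0.3,0,0,0,0,0,0],[0.3,0,0,0,0,0,0],[0.3,0,0,0,0,0,0],[0.3,0,0,0,0,0,0],[0.3,0,0,0,0,0,0],[0.3,0,0,0,0,0,0]]'
python3 -m handwheel '[[0,0,0,0,0,0,0],[0,0,0,0,0,0,0],[0,0,0,0,0,0,0],[0,0,-1,0,0,0,0],[0,0,-3.5,0,0,0,0],[0,0,-4,0,0,0,0],[0,0,-4,0,0,0,0],[0,0,0,0,0,0,0],[0,0,0,0,0,0,0]]'
python3 - <<'E'
from h import *
np.set_printoptions(precision=0,suppress=True)
a,d=manip.read_camera("side");b,e=manip.read_camera("scene")
cv2.imwrite("pics/t3.png",cv2.resize(np.vstack([a[70:400,150:550],b[100:280,60:460]]),None,fx=1.17,fy=1.17))
for cam,dd in(("side",d),("scene",e)):
    c=cloud(cam,dd>0,dd)
    for n,y0,y1 in(("long",115,330),("short",-390,-205)):
        q=c[(c[:,1]>y0)&(c[:,1]<y1)&(c[:,0]>380)&(c[:,0]<620)&(c[:,2]>50)&(c[:,2]<130)]
        if len(q)>5:print(cam,n,len(q),np.percentile(q,[2,50,98],axis=0).ravel(),cv2.minAreaRect(q[:,:2].astype(np.float32)))
E
```

```text
t: 11.5
position: [531.0, -282.4, 96.2]
tool_rot: [-0.0, -0.0, 1.0, 0.0]
ft_force: [0.7, -0.0, -0.4]
finger_gap: 0.1
grip_force: 0.0
t: 12.4
position: [532.3, -283.1, 223.3]
tool_rot: [0.002, -0.0, 1.0, -0.001]
ft_force: [0.6, -1.1, -1.5]
finger_gap: -0.1
grip_force: 0.0
side long 4239 [390. 149.  51. 462. 240.  68. 499. 320.  71.] ((439.578369140625, 234.38671875), (180.0795440673828, 111.62091064453125), 82.38211822509766)
side short 1012 [ 435. -370.   52.  502. -281.   62.  532. -226.   65.] ((480.2080078125, -299.5810852050781), (106.58312225341797, 153.86416625976562), 0.875220000743866)
scene long 1953 [393. 143.  51. 476. 226.  69. 504. 314.  73.] ((442.3630676269531, 232.13333129882812), (180.04257202148438, 112.34627532958984), 82.27352905273438)
scene short 1303 [ 441. -372.   51.  513. -290.   63.  536. -229.   67.] ((483.11065673828125, -303.27728271484375), (109.7000503540039, 150.28921508789062), 2.089113712310791)
```

View pics/t3.png

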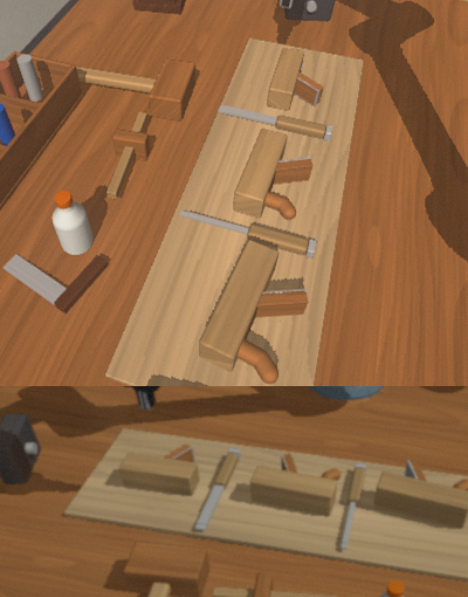

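All three planes lie flat on their cheeks with soles facing away: long at (240,300), third at (262,170), short at (285,78). The two tipped planes' tops measure 58 and 52 mm above the board, their body widths. Chisels and the other things are where they were, and the robot is clear.

```bash
python3 -c "
from station import manip;print(manip.finish_job())"
```

```text
the job is handed in; nothing more can be done
None
```

I pushed both standing planes over towards the robot; they now lie flat on their cheeks about where they stood, soles facing away, nothing else looked disturbed in the final pictures, and the job was handed in at about 12.5 s.

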